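# Clamp a casement stay with a button-release lever

### The job

Clamp the brass casement stay that lies under the foot of the lever clamp: squeeze the release button in the raised lever's grip and, keeping it squeezed, swing the lever all the way down to its stop. Then let go so that the button springs out and locks the lever down, and leave the gearbox, the pulley and the stay pin in front of the clamp where they are.

Things in the scene. Friction and masses are not known exactly. Their poses are not given: they have to be found in the camera images.
- clamp: the fixed lever clamp on its walnut board, 180 mm (x) by 460 mm (y), 15 mm thick; origin at counter level, straight below the hinge (the board reaches 100 mm from it to -x, 80 mm to +x). Yaw varies by up to 20 degrees. Its lever leans and swings down towards its -x side (roughly the robot's side); y is along the board and parallel to the hinge
- pivot (a point): point on the lever's hinge axis, midway between two grey round cheeks, 110 mm straight above the clamp's origin; fixed. Same axes as the clamp: the horizontal y axis is the hinge axis, z is up. The cheeks reach 64 mm from the axis and 30 mm to either side
- rail (a point): middle of the underside of a fixed walnut peg rail, 330 mm above the counter, over the raised lever. Rail: 460 mm along the clamp's y, 26 mm deep, 45 mm tall. It is in the way of a gripper pointing straight down at the raised grip; tilt the tool 35 to 45 degrees, fingers pointing down and towards the clamp's +x, and come in under the rail from the -x side
- stay_mid (a point): top of the brass casement stay (190 x 16 x 5 mm, along y) that lies across the anvil under the clamp's steel foot; fixed. More stays hang from the pegs behind the rail, 42 to 66 mm from the hinge axis towards -x, from 87 mm out to each side in y, their lower ends about 160 mm above the counter; posts stand at y = +-210 mm, 60 mm behind the hinge axis
- grip (a point): centre of the lever's grip at the release button, 160 mm from the hinge axis. The black rubber grip is 100 mm long, 30 mm wide (along the hinge axis), 26 mm thick, and ends 25 mm beyond this point. The point's -x axis runs along the lever outwards, y is the hinge axis. The grip can turn between two fingers that pinch its sides, so the tool need not turn with the lever
- button_face (a point): centre of the outer face of the release button, a plain metal bar 34 x 18 mm (long side along the lever) standing 9 mm proud of the grip's +y side. Grip and button are 39 mm wide together, 31 mm when it is squeezed right in
- release (a joint): travel of the release button in m: 0 = sprung out, 0.008 = squeezed right in. Its spring takes about 2 N at first and 6 N fully in; pinch grip and button between the two fingers with 15 to 30 N. Sprung out it locks the lever in a toothed rack; beyond about 5 mm in, the lever is free to swing
- lever (a joint): lever angle in rad: 0 = raised, 55 degrees above horizontal (grip 241 mm above the counter), growing as it swings down to its stop at 0.87, 5 degrees above horizontal (grip 124 mm up). Starts at 0 to 0.13; unpressed it is stopped at about 0.18. With the button in it moves with under 5 N at the grip, stays where left, and brings the foot down on the stay. From 0.80 on, the button let go springs out and locks it
- gearbox: black espagnolette gearbox, a loose block 130 x 30 x 34 mm with a 200 mm long flat faceplate on top, 44 mm tall; stands in front of the clamp board, to one side of the lever; a bystander. Origin under its centre
- pulley: copper sash pulley, loose, base 90 x 34 mm, 60 mm tall; stands in front of the clamp board, to one side of the lever; a bystander. Origin under its centre
- staypin: bronze stay pin on a 70 x 22 mm plate, loose, 36 mm tall; stands in front of the clamp, roughly below where the lever's end comes down; a bystander. Origin under its centre

How it is judged:
On the way, in this order (a step that is already met when the one before it is completed fails the run):
1. the release button is squeezed in while the lever is still raised (value of joint release above 0.005 m and value of joint lever below 0.3 rad), for 0.05 s.
2. the lever is past half-way down with the button still squeezed (value of joint release above 0.004 m and value of joint lever above 0.5 rad), for 0.05 s.
At the end, for the whole second after the job is handed in: The lever is at rest at 0.80 rad or more (its stop is at 0.87) and the release button has sprung out to within 1.5 mm, locking it; neither the gearbox, the pulley nor the stay pin has moved 30 mm or more (value of joint lever above 0.8 rad and value of joint release below 0.0015 m and velocity of joint lever between -0.05 and 0.05 rad/s); the robot touches nothing.
It fails at once if the gearbox, pulley or stay pin is shifted by more than 30 mm (distance of any of gearbox, pulley, staypin from where it was at the start of the episode above 0.03 m).
It also fails if it takes over 48 s, if anything falls off the work surface, if the arm or the gripper's body presses on something with over 40 N, if the wrist force passes 120 N, or if a joint passes its speed limit or range.

### The arm

A 7-joint arm with a two-finger parallel gripper is mounted at the origin on the work surface. World frame = base frame: x ahead of the robot, y to its left, z up, the work surface at z = 0. Lengths are in m, angles in rad, forces in N, time in s.
With the tool pointing down it reaches from about 0.4 to 0.85 m from the base axis. Payload 4.5 kg.
Tool frame: the origin (TCP) lies between the finger pads; the fingertips stand 11 mm ahead of it and the grasp point (between the pads) lies 8 mm behind it; z points along the fingers, y is the direction in which the jaws open and shut (so a half turn about z gives the same grasp; the last joint's range is limited). The gripper opens to 88 mm and grips with 3 to 60 N. Pads are 18 mm wide; open, the fingers measure 123 mm over their backs; the gripper's body (75 mm by 187 mm) begins 45 mm behind the grasp point.
Start: joints at [-1.198, 0.689, -0.195, 1.565, 0.157, 0.902, -0.215], TCP at [0.208, 0.59, 0.212] pointing down, gripper open.
Joint ranges: [-3.01, 3.01], [-0.46, 2.08], [-1.47, 1.51], [0.13, 2.56], [-1, 4.14], [0.04, 2.09], [-2.66, 2.66]. Speed limits (rad/s): [2.57, 2.57, 3.14, 3.14, 3.14, 3.14, 3.14].

### API

Orientations are given as a 3x3 rotation matrix whose columns are the frame's x, y, z axes.
In Python, from bench import arm gives the robot as it stands.
- The arm moves only by the shell command python3 -m jog 'ROWS' [FORCE]. ROWS is JSON, a list of rows, each an object with "slide": the shift along the tool's x, y, z in m, a list of three; "rot": the turn, a rotation vector about the tool's x, y, z in rad, a list of three; "gripper": the opening, from 0 (shut) to 1 (fully open). A call has 1 to 20 rows; each row is the pose to reach, as a shift and turn from the pose commanded when the call began, along the tool's axes at that moment; what a row does not reach only later rows make up. A row lasts 1/10 s, in which the tool goes at most 50 mm and 8.59 degrees, less where a joint would pass 70% of its speed; a pose out of reach is approached as far as the arm can. A call with a gripper value outside its range is refused whole. The fingers move at their own pace and stop on an object; FORCE is the grip in N (left out, the last holds). Time passes only in rows, so rows that repeat a pose let the fingers close. It gives the time, the measured TCP pose, the force and the opening at its end, in the units of the state.
- arm.read_state(): the state, without advancing time (a new reading comes with each control period).
- arm.read_camera(name): name is "scene" or "top" or "wrist"; returns a dict with "color" (420x560x3 uint8, blue, green, red), "mtx" (3x3 intrinsics, pixels), "k1" (the pictures are not rectified: a ray, as slopes to the right and down, at radius r is drawn at 1 + k1 r^2 times it, then the intrinsics apply), "world_to_cam" (4x4, takes a point from world to camera coordinates); the wrist camera has in their place "hand_eye" (4x4, takes a point from camera to tool coordinates, whose origin is the TCP and whose axes are the flange's). Camera axes: x right, y up, looking along -z (the intrinsics and any distortion apply to the point x, -y, -z); pixel columns grow to the right and rows downward; lengths in m; the calibration is good to about 2 mm. A picture is of the moment at which its call begins: read the wrist's pose just before it. There is no depth.
- arm.sign_off(): hands the job in, once; it reports no verdict.
The state is a dict: "time_s": time; "joints": joint angles; "dq": joint speeds; "joint_torque": joint torques, N m; "position": TCP position; "tool_rot": TCP orientation; "force": force on the tool from outside, world axes, zero at the start; "torque": the same for the moment, N m; "opening": finger opening in m.
Only numpy, scipy, OpenCV 4.12 (cv2) and the standard library are available. Lean on these libraries where they do the work, as an engineer would, in place of code of your own. Each camera call takes 0.05 s, during which the arm holds its last target.

## Working session

There is one attempt and no reset: what is moved stays moved. The work goes in short steps, Python scripts to look and compute and a shell command to move; the robot and the scene stay as the last step left them, time stands still between calls to the robot, and variables do not carry over. Pictures are saved under pics/ and viewed, and the job is handed in when it is done.

```bash
ls; mkdir -p pics
python3 - <<'E'
from bench import arm
import cv2,numpy as np
s=arm.read_state()
print(s['time_s'],s['position'],np.round(s['tool_rot'],3),s['opening'])
for n in ['scene','top']:
    c=arm.read_camera(n); cv2.imwrite(f'pics/{n}0.png',c['color'])
    np.savez(f'{n}.npz',**{k:np.array(v) for k,v in c.items()})
    print(n,c['mtx'],c['k1'],np.round(c['world_to_cam'],3))
E
```

```text
pics
0.0 [0.20755554 0.58881505 0.21091202] [[-0.943  0.332 -0.   ]
 [ 0.332  0.943 -0.002]
 [-0.    -0.002 -1.   ]] 0.088255084294474
scene [[438.97981075   0.         279.22755863]
 [  0.         438.97981075 209.82319774]
 [  0.           0.           1.        ]] 0.004838729387434826 [[ 0.703  0.711  0.002 -0.451]
 [-0.548  0.54   0.638  0.21 ]
 [ 0.453 -0.45   0.77  -1.373]
 [ 0.     0.     0.     1.   ]]
top [[382.95382952   0.         269.13378239]
 [  0.         382.95382952 208.22213604]
 [  0.           0.           1.        ]] -0.020901847931479128 [[ 0.    -1.     0.006 -0.005]
 [ 0.987  0.001  0.164 -0.665]
 [-0.164  0.006  0.987 -0.846]
 [ 0.     0.     0.     1.   ]]
```

View pics/scene0.png

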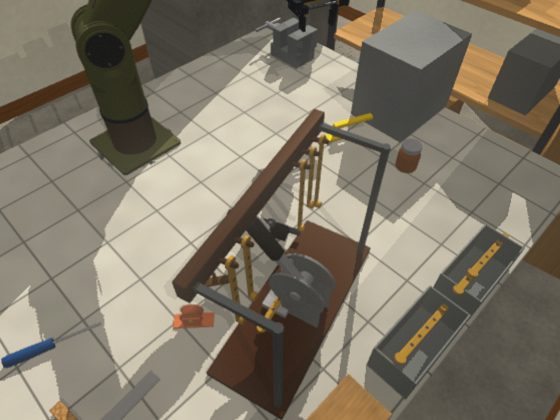

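View pics/top0.png

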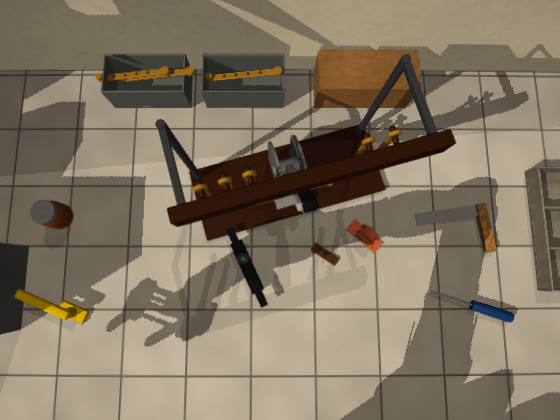

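Run:
```python
import cv2
t=cv2.imread('pics/top0.png');s=cv2.imread('pics/scene0.png')
cv2.imwrite('pics/topz.png',cv2.resize(t[40:270,150:470],(800,575),interpolation=cv2.INTER_CUBIC))
cv2.imwrite('pics/scenez.png',cv2.resize(s[100:420,160:400],(600,800),interpolation=cv2.INTER_CUBIC)[:600])
cv2.imwrite('pics/scenez2.png',cv2.resize(s[190:350,200:370],(637,600),interpolation=cv2.INTER_CUBIC))
```

```text
(no output)
```

View pics/topz.png

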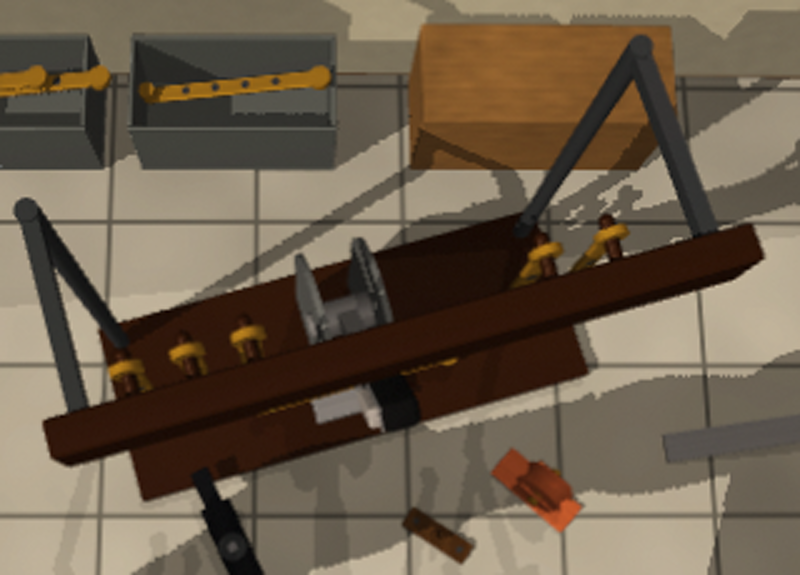

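View pics/scenez.png

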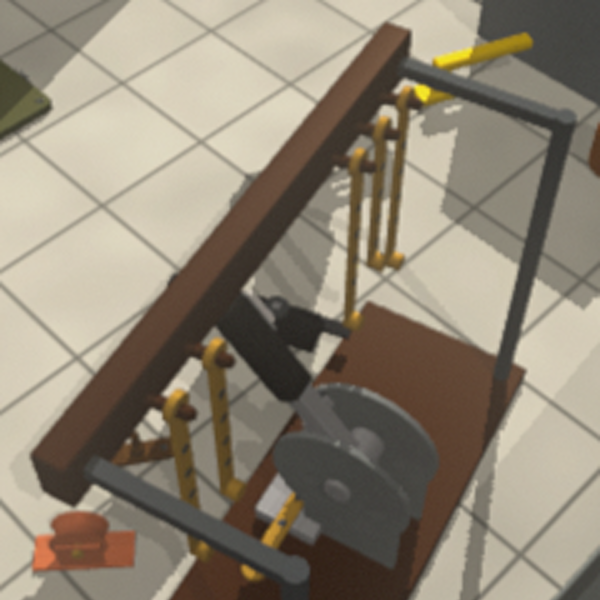

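View pics/scenez2.png

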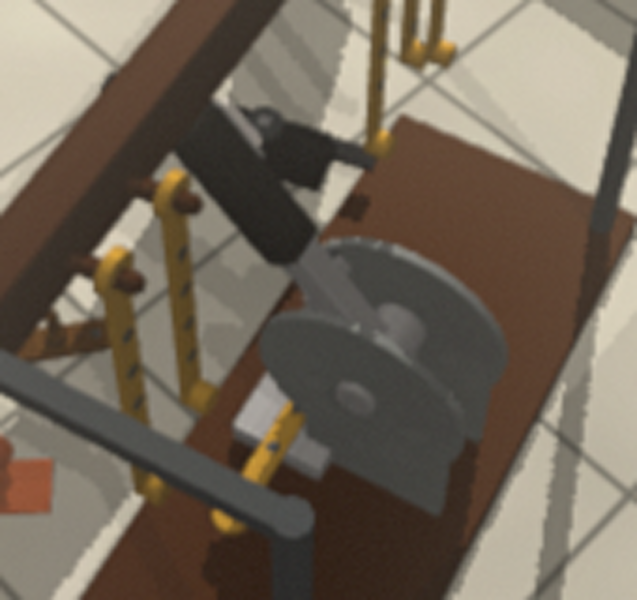

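```bash
cat > h.py <<'E'
import numpy as np, cv2
def load(n):
    d=np.load(n+'.npz'); return d['mtx'],float(d['k1']),d['world_to_cam'],d['color']
def proj(P,cam):
    K,k1,T=cam[:3]
    P=np.atleast_2d(P); c=P@T[:3,:3].T+T[:3,3]
    x=c[:,0]/-c[:,2]; y=-c[:,1]/-c[:,2]; f=1+k1*(x*x+y*y)
    return np.c_[K[0,0]*x*f+K[0,2],K[1,1]*y*f+K[1,2]]
def ray(uv,cam):
    K,k1,T=cam[:3]
    x0=(uv[0]-K[0,2])/K[0,0];y0=(uv[1]-K[1,2])/K[1,1];x,y=x0,y0
    for _ in range(10):
        f=1+k1*(x*x+y*y);x,y=x0/f,y0/f
    R=T[:3,:3]; d=R.T@np.array([x,-y,-1.]); return -R.T@T[:3,3],d
def onz(uv,z,cam):
    o,d=ray(uv,cam); return o+d*(z-o[2])/d[2]
def Rz(a): return np.array([[np.cos(a),-np.sin(a),0],[np.sin(a),np.cos(a),0],[0,0,1]])
def w(p,P): return np.atleast_2d(P)@Rz(p[2]).T+np.array([p[0],p[1],0])
E
python3 - <<'E'
from h import *
from scipy.optimize import least_squares
top=load('top');sc=load('scene')
tz=lambda x,y:(150+x/2.5,40+y/2.5)
sz=lambda x,y:(160+x/2.5,100+y/2.5)
B=lambda sx,sy:[.08 if sx>0 else -.1,.23*sy,.015]
board=[(top,B(1,1),tz(100,328)),(top,B(1,-1),tz(525,213)),(top,B(-1,-1),tz(588,371)),(top,B(-1,1),tz(145,497)),
(sc,B(-1,1),sz(370,303)),(sc,B(1,1),sz(525,372)),(sc,B(-1,-1),(208,373)),(sc,B(1,-1),(281,415))]
rail=[(top,(1,1,.375),tz(42,422)),(top,(1,-1,.375),tz(752,225)),(sc,(-1,1,.375),sz(387,24)),(sc,(1,1,.375),sz(410,33)),(sc,(-1,-1,.375),sz(33,457))]
def res(p):
    r=[]
    for c,P,uv in board: r+=list((proj(w(p,P),c)[0]-uv))
    for c,P,uv in rail:
        r+=list(proj(w(p,[p[3]+.013*P[0],.23*P[1],P[2]]),c)[0]-uv)
    return np.array(r)
s=least_squares(res,[.7,-.05,.2,-.09],loss='soft_l1')
print(s.x,np.round(s.fun.reshape(-1,2),1))
np.save('p.npy',s.x)
p=s.x
for th in [0,.06,.13,.18]:
    a=np.radians(55)-th
    g=w(p,[-.16*np.cos(a),0,.11+.16*np.sin(a)])[0]; e=w(p,[-.185*np.cos(a),0,.11+.185*np.sin(a)])[0]
    i=w(p,[-.085*np.cos(a),0,.11+.085*np.sin(a)])[0]
    print(th,g,proj([g,e,i],top).round(0).tolist(),proj([g,e,i],sc).round(0).tolist())
for n,c in(('top',top),('scene',sc)):
    im=c[3].copy()
    def L(a,b,col):
        q=proj(w(p,[a,b]),c); cv2.line(im,*[tuple(int(round(v)) for v in t) for t in q],col,1)
    for z,xs,col in((.015,(-.1,.08),(0,255,0)),(.375,(p[3]-.013,p[3]+.013),(255,255,0)),(.33,(p[3]-.013,p[3]+.013),(255,0,255))):
        c4=[(xs[0],-.23,z),(xs[1],-.23,z),(xs[1],.23,z),(xs[0],.23,z)]
        for i in range(4): L(c4[i],c4[(i+1)%4],col)
    for y in(-.03,.03):
        t=np.linspace(0,2*np.pi,40)
        q=[(.064*np.cos(k),y,.11+.064*np.sin(k)) for k in t]
        for i in range(39): L(q[i],q[i+1],(0,0,255))
    a=np.radians(55)-.06
    L((0,0,.11),(-.185*np.cos(a),0,.11+.185*np.sin(a)),(255,255,255))
    cr=im[40:270,150:470] if n=='top' else im[100:400,160:400]
    cv2.imwrite(f'pics/{n}_ov.png',cv2.resize(cr,None,fx=2.5 if n=='top' else 2,fy=2.5 if n=='top' else 2,interpolation=cv2.INTER_CUBIC))
E
```

```text
[ 0.75387932 -0.04611552  0.2816989  -0.09245163] [[-1.7 -0.7]
 [ 2.8 -2.8]
 [ 0.5  0. ]
 [-1.5  0.9]
 [-1.6 -1.4]
 [ 0.3 -1.6]
 [-2.9 -0. ]
 [ 0.7  3.9]
 [-1.  -1.9]
 [ 0.4 -3. ]
 [-1.9 -1.9]
 [ 0.6 -1.6]
 [-3.4 -0.7]]
0 [ 0.66572434 -0.0716271   0.24106433] [[305.0, 192.0], [309.0, 197.0], [296.0, 178.0]] [[262.0, 230.0], [256.0, 221.0], [282.0, 257.0]]
0.06 [ 0.6583336  -0.07376594  0.23532545] [[306.0, 196.0], [310.0, 202.0], [297.0, 180.0]] [[259.0, 230.0], [252.0, 221.0], [280.0, 257.0]]
0.13 [ 0.65014747 -0.07613496  0.22806158] [[307.0, 201.0], [311.0, 208.0], [297.0, 183.0]] [[256.0, 231.0], [248.0, 222.0], [278.0, 257.0]]
0.18 [ 0.64460906 -0.07773774  0.22251687] [[308.0, 204.0], [312.0, 212.0], [298.0, 184.0]] [[253.0, 231.0], [245.0, 223.0], [277.0, 257.0]]
```

View pics/top_ov.png

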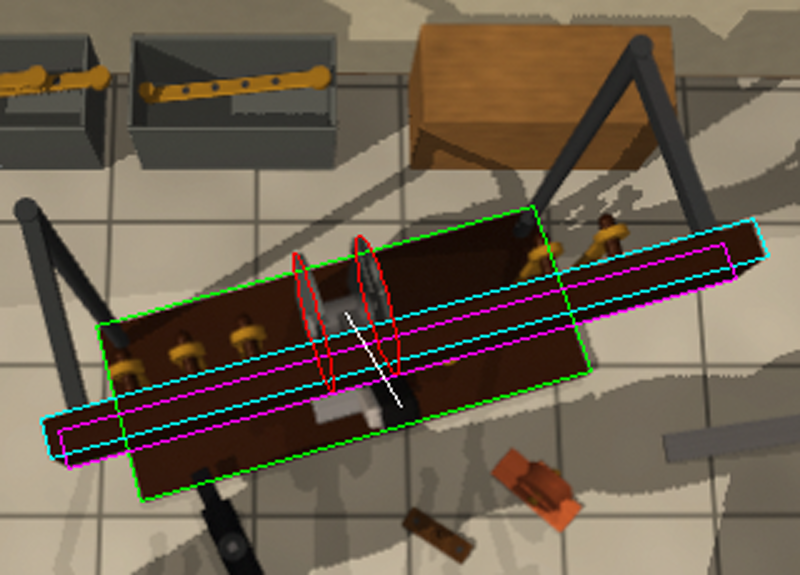

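View pics/scene_ov.png

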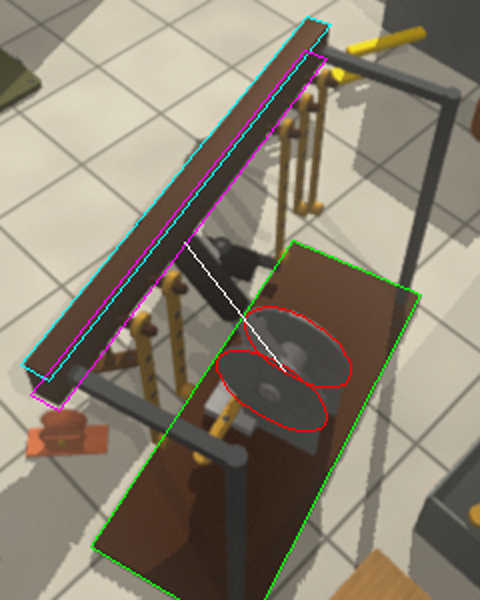

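```bash
cat >> h.py <<'E'
from scipy.spatial.transform import Rotation as Ro
def Rt(p,tilt):  # tool orientation in world; y_tool ~ clamp +y ; z down & toward +x
    t=np.radians(tilt); z=np.array([np.sin(t),0,-np.cos(t)]); y=np.array([0,1.,0]); x=np.cross(y,z)
    return Rz(p[2])@np.c_[x,y,z]
def lev(th,r=.16,y=0,n=0): # clamp frame; n = offset normal (up)
    a=np.radians(55)-th; return np.array([-r*np.cos(a)+n*np.sin(a),y,.11+r*np.sin(a)+n*np.cos(a)])
def go(pos,R,s):
    A=np.array(s['tool_rot']); 
    return (A.T@(np.array(pos)-s['position'])).round(4), Ro.from_matrix(A.T@R).as_rotvec().round(4)
E
python3 - <<'E'
from h import *
from bench import arm
s=arm.read_state(); p=np.load('p.npy')
R=Rt(p,40)
for back in(.0,.15,.2):
    g=w(p,lev(.13,.16,.0005))[0]-R[:,2]*(back-.008)
    print(back,g,go(g,R,s))
E
```

```text
0.0 [ 0.65494809 -0.07422517  0.22193322] (array([-0.6423, -0.4768, -0.0101]), array([-0.218 , -0.6756, -0.5941]))
0.15 [ 0.56233031 -0.10102825  0.33683989] (array([-0.5639, -0.5331, -0.1249]), array([-0.218 , -0.6756, -0.5941]))
0.2 [ 0.53145772 -0.10996261  0.37514211] (array([-0.5377, -0.5518, -0.1632]), array([-0.218 , -0.6756, -0.5941]))
```

```bash
python3 -m jog '[{"slide":[-0.27,-0.28,-0.16],"rot":[0,0,0],"gripper":1},{"slide":[-0.27,-0.28,-0.16],"rot":[0,0,0],"gripper":1},{"slide":[-0.27,-0.28,-0.16],"rot":[0,0,0],"gripper":1},{"slide":[-0.27,-0.28,-0.16],"rot":[0,0,0],"gripper":1},{"slide":[-0.538,-0.552,-0.163],"rot":[-0.218,-0.676,-0.594],"gripper":1},{"slide":[-0.538,-0.552,-0.163],"rot":[-0.218,-0.676,-0.594],"gripper":1},{"slide":[-0.538,-0.552,-0.163],"rot":[-0.218,-0.676,-0.594],"gripper":1},{"slide":[-0.538,-0.552,-0.163],"rot":[-0.218,-0.676,-0.594],"gripper":1},{"slide":[-0.538,-0.552,-0.163],"rot":[-0.218,-0.676,-0.594],"gripper":1},{"slide":[-0.538,-0.552,-0.163],"rot":[-0.218,-0.676,-0.594],"gripper":1},{"slide":[-0.538,-0.552,-0.163],"rot":[-0.218,-0.676,-0.594],"gripper":1},{"slide":[-0.538,-0.552,-0.163],"rot":[-0.218,-0.676,-0.594],"gripper":1},{"slide":[-0.538,-0.552,-0.163],"rot":[-0.218,-0.676,-0.594],"gripper":1},{"slide":[-0.538,-0.552,-0.163],"rot":[-0.218,-0.676,-0.594],"gripper":1},{"slide":[-0.538,-0.552,-0.163],"rot":[-0.218,-0.676,-0.594],"gripper":1},{"slide":[-0.538,-0.552,-0.163],"rot":[-0.218,-0.676,-0.594],"gripper":1},{"slide":[-0.538,-0.552,-0.163],"rot":[-0.218,-0.676,-0.594],"gripper":1},{"slide":[-0.538,-0.552,-0.163],"rot":[-0.218,-0.676,-0.594],"gripper":1},{"slide":[-0.538,-0.552,-0.163],"rot":[-0.218,-0.676,-0.594],"gripper":1},{"slide":[-0.538,-0.552,-0.163],"rot":[-0.218,-0.676,-0.594],"gripper":1}]' 20
cat > shot.py <<'E'
import sys
from h import *
from bench import arm
def wcam(tag):
    s=arm.read_state(); c=arm.read_camera('wrist')
    T=np.eye(4);T[:3,:3]=s['tool_rot'];T[:3,3]=s['position']
    W=np.linalg.inv(T@np.array(c['hand_eye']))
    np.savez(tag+'.npz',mtx=c['mtx'],k1=c['k1'],world_to_cam=W,color=c['color'])
    return load(tag),s
if __name__=='__main__':
    tag=sys.argv[1]; th=float(sys.argv[2])
    c,s=wcam(tag); p=np.load('p.npy')
    print(s['time_s'],np.round(s['position'],4),np.round(s['force'],1),s['opening'])
    im=c[3].copy(); cv2.imwrite(f'pics/{tag}.png',im)
    def L(a,b,col):
        q=proj(w(p,[a,b]),c).clip(-2000,2000); cv2.line(im,*[tuple(int(round(v)) for v in t) for t in q],col,1)
    for r0,r1,y0,y1,n,col in((.085,.185,-.015,.015,.013,(255,255,0)),(.085,.185,-.015,.015,-.013,(255,0,255)),(.143,.177,.015,.024,.009,(0,255,0)),(.143,.177,.015,.024,-.009,(0,200,0))):
        q=[lev(th,r0,y0,n),lev(th,r1,y0,n),lev(th,r1,y1,n),lev(th,r0,y1,n)]
        for i in range(4): L(q[i],q[(i+1)%4],col)
    for z in(.33,.375):
        q=[(p[3]-.013,-.23,z),(p[3]+.013,-.23,z),(p[3]+.013,.23,z),(p[3]-.013,.23,z)]
        for i in range(4): L(q[i],q[(i+1)%4],(0,0,255))
    q=[(-.1,-.23,.015),(.08,-.23,.015),(.08,.23,.015),(-.1,.23,.015)]
    for i in range(4): L(q[i],q[(i+1)%4],(0,255,255))
    cv2.imwrite(f'pics/{tag}_ov.png',cv2.resize(im,None,fx=1.4,fy=1.4))
E
python3 shot.py w1 0.13
```

```text
time_s: 2.1
position: [0.49, 0.0424, 0.3549]
tool_rot: [[-0.736, -0.28, 0.617], [-0.213, 0.96, 0.181], [-0.643, 0.001, -0.766]]
force: [0.3, 0.5, -0.0]
opening: 0.0883
2.1 [0.49   0.0424 0.3549] [ 0.3  0.5 -0. ] 0.08825653490876385
```

Run:
```python
from h import *
from bench import arm
s=arm.read_state(); p=np.load('p.npy')
R=Rt(p,40)
g=w(p,lev(.13,.16,.0005))[0]-R[:,2]*(.2-.008)
print(g,go(g,R,s),np.array(s['joints']).round(2),np.array(s['dq']).round(2))
```

```text
[ 0.53145772 -0.10996261  0.37514211] (array([-0.0137, -0.1495, -0.0158]), array([-0.0073,  0.0002, -0.0118])) [ 0.53  0.16 -0.7   2.38  2.89  0.06 -1.18] [-0.22 -0.02  0.2   0.03 -0.11  0.03 -0.  ]
```

View pics/w1_ov.png

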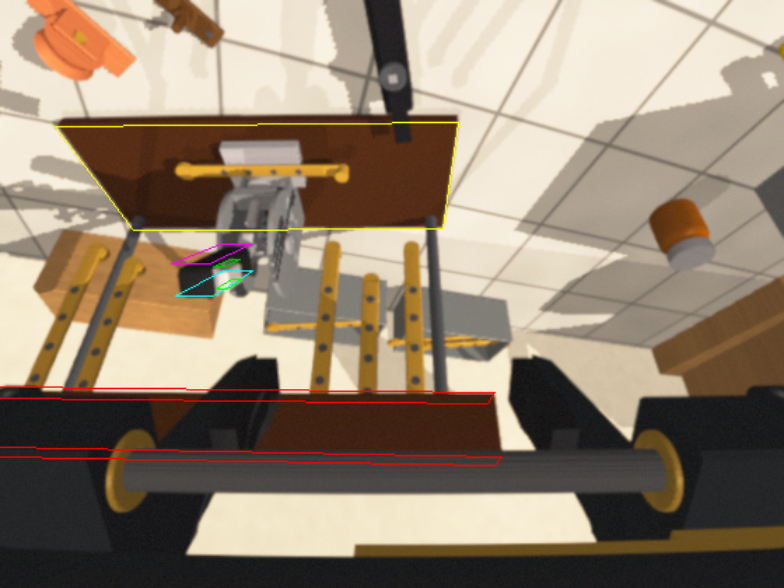

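```bash
python3 -m jog '[{"slide":[-0.014,-0.15,0.03],"rot":[-0.007,0,-0.012],"gripper":1},{"slide":[-0.014,-0.15,0.03],"rot":[-0.007,0,-0.012],"gripper":1},{"slide":[-0.014,-0.15,0.03],"rot":[-0.007,0,-0.012],"gripper":1},{"slide":[-0.014,-0.15,0.03],"rot":[-0.007,0,-0.012],"gripper":1},{"slide":[-0.014,-0.15,0.03],"rot":[-0.007,0,-0.012],"gripper":1},{"slide":[-0.014,-0.15,0.03],"rot":[-0.007,0,-0.012],"gripper":1},{"slide":[-0.014,-0.15,0.03],"rot":[-0.007,0,-0.012],"gripper":1},{"slide":[-0.014,-0.15,0.03],"rot":[-0.007,0,-0.012],"gripper":1}]'
python3 shot.py w2 0.13
python3 - <<'E'
from h import *
from bench import arm
s=arm.read_state()
print(np.array(s['joints']).round(2),np.array(s['dq']).round(2),s['time_s'])
print(np.round(arm.read_camera('wrist')['hand_eye'],3))
E
```

```text
time_s: 2.95
position: [0.5735, -0.0889, 0.3443]
tool_rot: [[-0.701, -0.257, 0.666], [-0.214, 0.966, 0.148], [-0.681, -0.039, -0.732]]
force: [0.6, -0.6, 0.5]
opening: 0.0878
2.95 [ 0.5735 -0.0889  0.3443] [ 0.6 -0.6  0.5] 0.08781115351487818
[ 1.03  0.46 -1.09  2.2   1.73  0.17  0.31] [-0.03 -0.02  0.06  0.02  0.45 -0.05 -0.52] 3.0
[[ 0.001  0.951  0.308  0.08 ]
 [ 1.    -0.001  0.001  0.   ]
 [ 0.001  0.308 -0.951 -0.172]
 [ 0.     0.     0.     1.   ]]
```

View pics/w2_ov.png

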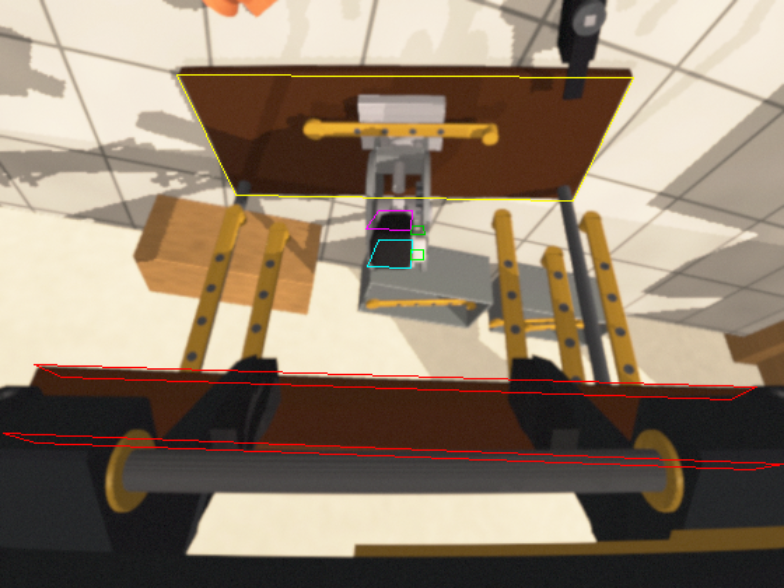

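```bash
cat > tgt.py <<'E'
import sys
from h import *
from bench import arm
# th back tilt
s=arm.read_state(); p=np.load('p.npy')
th,b,t=map(float,sys.argv[1:4]); R=Rt(p,t)
g=w(p,lev(th,.16,.0005))[0]-R[:,2]*(b-.008)
print('tgt',g.round(4),*go(g,R,s)); print(np.array(s['joints']).round(2),s['time_s'],np.round(s['force'],1),s['opening'])
E
python3 tgt.py .12 .11 40
python3 - <<'E'
import cv2
i=cv2.imread('pics/w2.png'); cv2.imwrite('pics/w2z.png',cv2.resize(i[60:220,210:370],(600,600),interpolation=cv2.INTER_CUBIC))
E
```

```text
tgt [ 0.5882 -0.0936  0.3073] [ 0.0159 -0.0061  0.0361] [-0.0439  0.0516  0.0061]
[ 1.02  0.46 -1.09  2.2   1.75  0.16  0.29] 3.05 [-0.3 -0.1 -0.1] 0.0877926029364693
```

View pics/w2z.png

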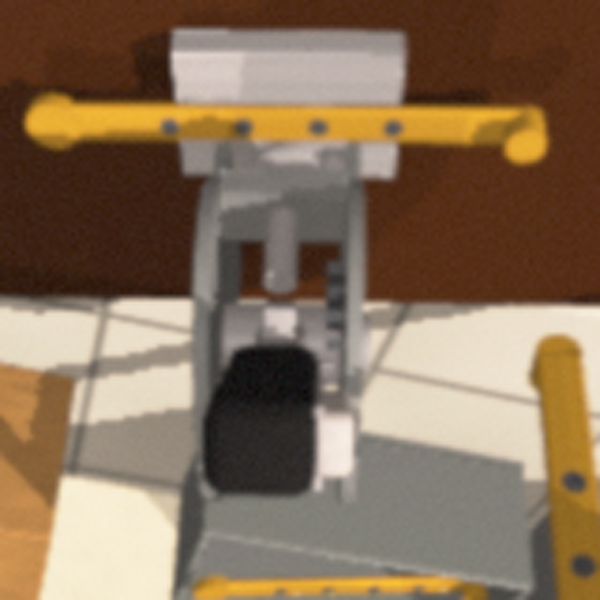

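Run:
```python
from h import *
c=load('w2');p=np.load('p.npy')
for th in(.06,.09,.11,.13,.15):
    q=proj(w(p,[lev(th,.185,-.015,.013),lev(th,.185,.015,.013),lev(th,.177,.024,.009),lev(th,.085,.015,-.013),lev(th,.085,-.015,-.013),lev(th,.177,.024,-.009)]),c)
    print(th,((q-[210,60])*3.75).round(0).tolist())
```

```text
0.06 [[194.0, 535.0], [310.0, 538.0], [344.0, 514.0], [315.0, 358.0], [224.0, 356.0], [347.0, 448.0]]
0.09 [[194.0, 516.0], [310.0, 518.0], [345.0, 495.0], [315.0, 350.0], [224.0, 348.0], [347.0, 428.0]]
0.11 [[193.0, 502.0], [310.0, 505.0], [346.0, 482.0], [315.0, 344.0], [224.0, 343.0], [348.0, 414.0]]
0.13 [[193.0, 489.0], [311.0, 491.0], [346.0, 469.0], [315.0, 339.0], [224.0, 338.0], [348.0, 400.0]]
0.15 [[193.0, 475.0], [311.0, 477.0], [346.0, 456.0], [315.0, 334.0], [224.0, 332.0], [349.0, 386.0]]
```

```bash
python3 - <<'E'
from h import *
p=np.load('p.npy'); d=Rz(p[2])@[0,.0018,0]; p[:2]+=d[:2]; np.save('p.npy',p)
E
python3 tgt.py .118 .1 40; python3 tgt.py .118 0 40
```

```text
tgt [ 0.5941 -0.09    0.2998] [ 0.016  -0.0039  0.0461] [-0.0439  0.0516  0.0061]
[ 1.02  0.46 -1.09  2.2   1.75  0.16  0.29] 3.05 [-0.3 -0.1 -0.1] 0.0877926029364693
tgt [ 0.6558 -0.0721  0.2232] [0.0212 0.0005 0.1458] [-0.0439  0.0516  0.0061]
[ 1.02  0.46 -1.09  2.2   1.75  0.16  0.29] 3.05 [-0.3 -0.1 -0.1] 0.0877926029364693
```

```bash
python3 -m jog '[{"slide":[0.016,-0.004,0.03],"rot":[-0.044,0.052,0.006],"gripper":1},{"slide":[0.016,-0.004,0.03],"rot":[-0.044,0.052,0.006],"gripper":1},{"slide":[0.016,-0.004,0.046],"rot":[-0.044,0.052,0.006],"gripper":1},{"slide":[0.016,-0.004,0.046],"rot":[-0.044,0.052,0.006],"gripper":1},{"slide":[0.016,-0.004,0.046],"rot":[-0.044,0.052,0.006],"gripper":1},{"slide":[0.016,-0.004,0.046],"rot":[-0.044,0.052,0.006],"gripper":1},{"slide":[0.016,-0.004,0.046],"rot":[-0.044,0.052,0.006],"gripper":1},{"slide":[0.016,-0.004,0.046],"rot":[-0.044,0.052,0.006],"gripper":1}]'
python3 shot.py w3 0.118;python3 tgt.py .118 .1 40; python3 tgt.py .118 0 40
```

```text
time_s: 3.85
position: [0.5939, -0.0898, 0.301]
tool_rot: [[-0.734, -0.28, 0.618], [-0.216, 0.96, 0.178], [-0.643, -0.003, -0.766]]
force: [0.4, 0.1, -0.2]
opening: 0.0881
3.85 [ 0.5939 -0.0898  0.301 ] [ 0.4  0.1 -0.2] 0.08811341448814523
tgt [ 0.5941 -0.09    0.2998] [ 0.0007 -0.0002  0.0009] [-0.0006  0.0007  0.0034]
[ 0.89  0.53 -0.92  2.16  1.71  0.13  0.37] 3.9 [-0.2  0.3 -1. ] 0.08804826605708764
tgt [ 0.6558 -0.0721  0.2232] [ 8.000e-04 -1.000e-04  1.009e-01] [-0.0006  0.0007  0.0034]
[ 0.89  0.53 -0.92  2.16  1.71  0.13  0.37] 3.9 [-0.2  0.3 -1. ] 0.08804826605708764
```

View pics/w3_ov.png

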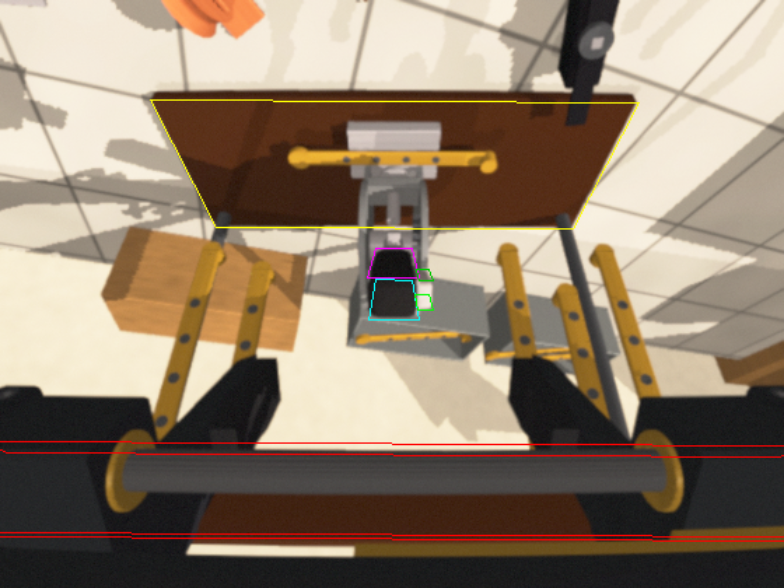

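```bash
python3 -m jog '[{"slide":[0.001,0,0.02],"rot":[0,0,0.003],"gripper":1},{"slide":[0.001,0,0.04],"rot":[0,0,0.003],"gripper":1},{"slide":[0.001,0,0.06],"rot":[0,0,0.003],"gripper":1},{"slide":[0.001,0,0.08],"rot":[0,0,0.003],"gripper":1},{"slide":[0.001,0,0.098],"rot":[0,0,0.003],"gripper":1},{"slide":[0.001,0,0.098],"rot":[0,0,0.003],"gripper":1},{"slide":[0.001,0,0.098],"rot":[0,0,0.003],"gripper":1},{"slide":[0.001,0,0.098],"rot":[0,0,0.003],"gripper":1}]'
python3 shot.py w4 0.118;python3 tgt.py .118 0 40
```

```text
time_s: 4.7
position: [0.6537, -0.0725, 0.2258]
tool_rot: [[-0.735, -0.278, 0.618], [-0.214, 0.961, 0.178], [-0.644, -0.001, -0.765]]
force: [-0.5, -1.0, 0.8]
opening: 0.088
4.7 [ 0.6537 -0.0725  0.2258] [-0.5 -1.   0.8] 0.08795057449311415
tgt [ 0.6558 -0.0721  0.2232] [ 0.0001 -0.      0.0035] [-0.0012  0.0012  0.0008]
[ 0.83  0.81 -1.08  2.11  1.97  0.43  0.17] 4.75 [ 0.4 -0.5  0.5] 0.08806976091387193
```

View pics/w4_ov.png

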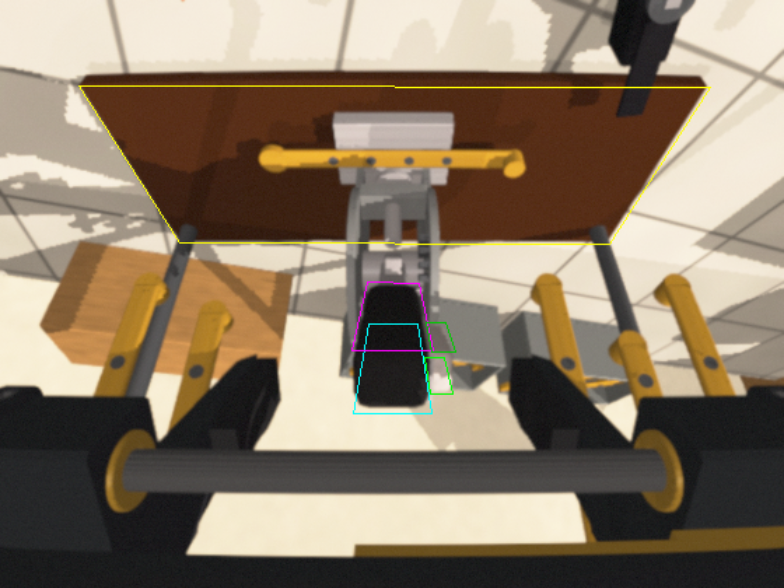

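```bash
python3 -m jog '[{"slide":[0,0,0.002],"rot":[0,0,0],"gripper":0},{"slide":[0,0,0.002],"rot":[0,0,0],"gripper":0},{"slide":[0,0,0.002],"rot":[0,0,0],"gripper":0},{"slide":[0,0,0.002],"rot":[0,0,0],"gripper":0},{"slide":[0,0,0.002],"rot":[0,0,0],"gripper":0},{"slide":[0,0,0.002],"rot":[0,0,0],"gripper":0},{"slide":[0,0,0.002],"rot":[0,0,0],"gripper":0},{"slide":[0,0,0.002],"rot":[0,0,0],"gripper":0}]' 22
python3 tgt.py .118 0 40
```

```text
time_s: 5.55
position: [0.6556, -0.0731, 0.2234]
tool_rot: [[-0.736, -0.276, 0.618], [-0.213, 0.961, 0.177], [-0.643, -0.002, -0.766]]
force: [0.2, -2.4, 0.2]
opening: 0.0298
tgt [ 0.6558 -0.0721  0.2232] [-0.0003  0.0009  0.0005] [-0.0024  0.0005 -0.0003]
[ 0.83  0.81 -1.07  2.1   1.98  0.44  0.17] 5.55 [ 0.2 -2.4  0.2] 0.029800655090884316
```

```bash
python3 shot.py w5 0.118
python3 - <<'E'
import cv2
i=cv2.imread('pics/w5.png'); cv2.imwrite('pics/w5z.png',cv2.resize(i[180:340,180:380],(800,640),interpolation=cv2.INTER_CUBIC)[:600])
E
```

```text
5.55 [ 0.6556 -0.0731  0.2234] [ 0.2 -2.4  0.2] 0.029800655090884316
```

View pics/w5z.png

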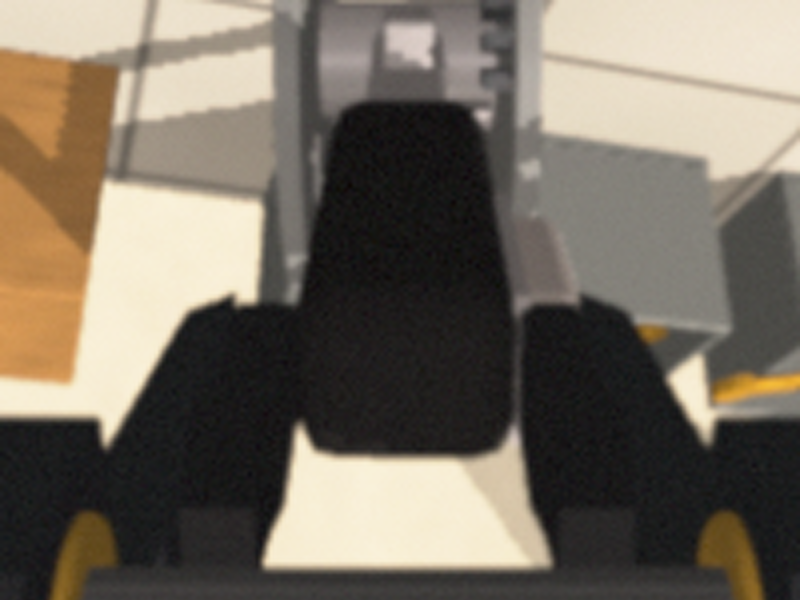

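Run:
```python
from h import *
c=load('w5');p=np.load('p.npy')
from bench import arm
s=arm.read_state();A=np.array(s['tool_rot'])
for x in(-.009,.009):
  for z in(.011,-.02):
    for y in(.015,.03):
      print(x,z,y,((proj(A@[x,y,z]+s['position'],c)[0]-180)*4).round(0))
for th in(.09,.118,.15):
  for P in((.185,.015,-.013),(.185,.015,.013),(.177,.016,-.009),(.143,.016,-.009),(.177,.016,.009)):
    print(th,P,((proj(w(p,lev(th,*P)),c)[0]-180)*4).round(0))
```

```text
-0.009 0.011 0.015 [497. 301.]
-0.009 0.011 0.03 [588. 301.]
-0.009 -0.02 0.015 [512. 398.]
-0.009 -0.02 0.03 [619. 398.]
0.009 0.011 0.015 [500. 199.]
0.009 0.011 0.03 [593. 199.]
0.009 -0.02 0.015 [516. 282.]
0.009 -0.02 0.03 [626. 282.]
0.09 (0.185, 0.015, -0.013) [527. 329.]
0.09 (0.185, 0.015, 0.013) [520. 505.]
0.09 (0.177, 0.016, -0.009) [528. 329.]
0.09 (0.143, 0.016, -0.009) [508. 231.]
0.09 (0.177, 0.016, 0.009) [524. 446.]
0.118 (0.185, 0.015, -0.013) [528. 291.]
0.118 (0.185, 0.015, 0.013) [522. 473.]
0.118 (0.177, 0.016, -0.009) [529. 294.]
0.118 (0.143, 0.016, -0.009) [509. 207.]
0.118 (0.177, 0.016, 0.009) [525. 415.]
0.15 (0.185, 0.015, -0.013) [529. 245.]
0.15 (0.185, 0.015, 0.013) [523. 434.]
0.15 (0.177, 0.016, -0.009) [530. 253.]
0.15 (0.143, 0.016, -0.009) [509. 179.]
0.15 (0.177, 0.016, 0.009) [526. 379.]
```

Run:
```python
import cv2,numpy as np
i=cv2.imread('pics/w5.png'); j=cv2.imread('pics/w4.png')
f=lambda a:np.clip((a/255.)**.5*255,0,255).astype(np.uint8)
cv2.imwrite('pics/w5y.png',np.hstack([cv2.resize(f(i[190:360,190:370]),(400,378),interpolation=cv2.INTER_CUBIC),cv2.resize(f(j[190:360,330:510]),(400,378),interpolation=cv2.INTER_CUBIC)]))
```

```text
(no output)
```

View pics/w5y.png

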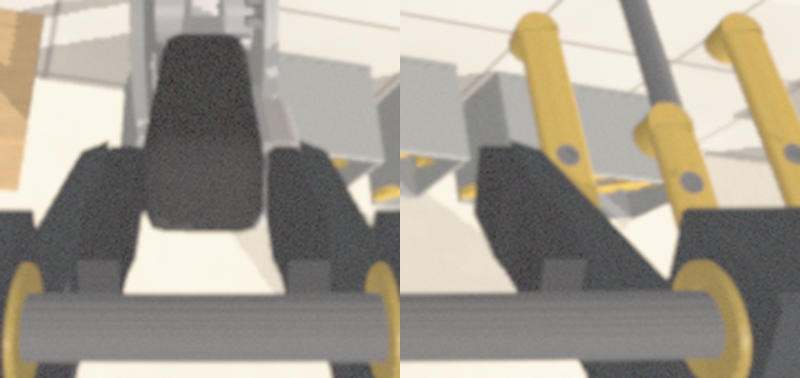

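Run:
```python
from h import *
from bench import arm
from scipy.optimize import fsolve
s=arm.read_state();c4=arm.read_camera('wrist'); he=np.array(c4['hand_eye']); print(he.round(4),c4['mtx'],c4['k1'])
inv=np.linalg.inv(he); cam=(np.array(c4['mtx']),float(c4['k1']),inv)
for y,uv in((.044,(366,256.6)),(.044,(366,290/1.0)),(-.044,(198,256.6)),(.015,(312,256)),(-.015,(254,256))):
    r=fsolve(lambda q:proj([q[0],y,q[1]],cam)[0]-uv,[0,0]); print(y,uv,r.round(4))
```

```text
[[ 7.000e-04  9.512e-01  3.085e-01  8.010e-02]
 [ 1.000e+00 -9.000e-04  8.000e-04  1.000e-04]
 [ 1.000e-03  3.085e-01 -9.512e-01 -1.721e-01]
 [ 0.000e+00  0.000e+00  0.000e+00  1.000e+00]] [[306.75272232   0.         281.3176262 ]
 [  0.         306.75272232 212.31476358]
 [  0.           0.           1.        ]] -0.03666970419311963
0.044 (366, 256.6) [ 0.0092 -0.028 ]
0.044 (366, 290.0) [-0.0072 -0.0336]
-0.044 (198, 256.6) [ 0.0081 -0.0259]
0.015 (312, 256) [ 0.0135 -0.0359]
-0.015 (254, 256) [ 0.0056 -0.0198]
```

```bash
python3 tgt.py .118 0 40; python3 shot.py w6 .118; python3 tgt.py .118 0 40;  python3 - <<'E'
import cv2
i=cv2.imread('pics/w6.png'); cv2.imwrite('pics/w6z.png',cv2.resize(i[180:340,180:380],(750,600),interpolation=cv2.INTER_CUBIC))
E
```

```text
tgt [ 0.6558 -0.0721  0.2232] [-0.0003  0.0009  0.0005] [-0.0022  0.0005 -0.0004]
[ 0.83  0.81 -1.07  2.1   1.98  0.44  0.17] 5.65 [ 0.  -2.   0.7] 0.029733265886121674
5.65 [ 0.6555 -0.0731  0.2234] [ 0.  -2.   0.7] 0.029733265886121674
tgt [ 0.6558 -0.0721  0.2232] [-0.0003  0.0009  0.0005] [-0.0022  0.0005 -0.0003]
[ 0.83  0.81 -1.07  2.1   1.98  0.44  0.17] 5.7 [ 1.1 -2.1  0.5] 0.02965048432245533
```

View pics/w6z.png

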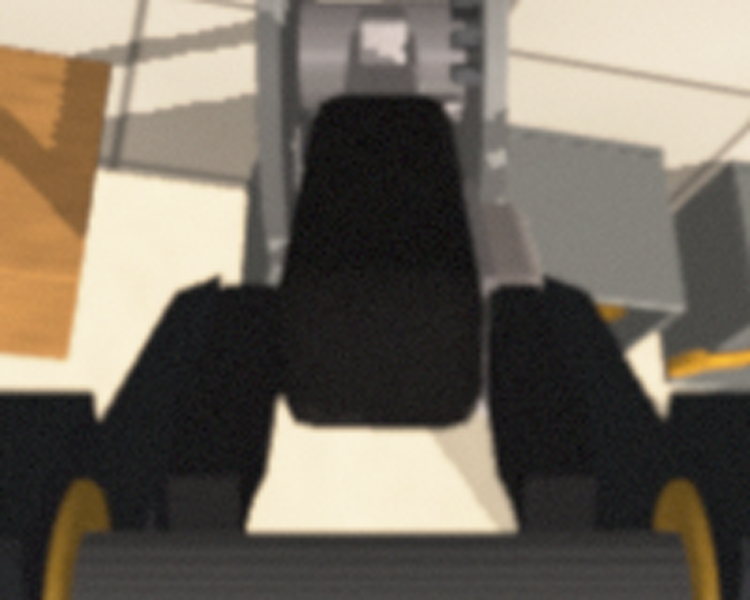

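Run:
```python
from h import *
from bench import arm
from scipy.optimize import fsolve
he=np.load('w6.npz'); 
from shot import wcam
c4=arm.read_camera('wrist'); cam=(np.array(c4['mtx']),float(c4['k1']),np.linalg.inv(np.array(c4['hand_eye'])))
for x in (.009,.0375):
  for uv in ((108.6,286),(456,286),(84,314),(84,360)):
    r=fsolve(lambda q:proj([x,q[0],q[1]],cam)[0]-uv,[0,-.05]); print(x,uv,r.round(4))
for P in ((0,-.015,.011),(0,.015,.011),(.009,.015,.011),(.009,.0615,-.053),(.0375,.0935,-.053),(.0375,-.0935,-.053)): print(P,proj(P,cam).round(0))
```

```text
0.009 (108.6, 286) [-0.0751 -0.0569]
0.009 (456, 286) [ 0.0761 -0.0566]
0.009 (84, 314) [-0.074  -0.0767]
0.009 (84, 360) [-0.0602 -0.0992]
0.0375 (108.6, 286) [-0.045  -0.1031]
0.0375 (456, 286) [ 0.0456 -0.1029]
0.0375 (84, 314) [-0.0443 -0.1149]
0.0375 (84, 360) [-0.036  -0.1284]
(0, -0.015, 0.011) [[258. 243.]]
(0, 0.015, 0.011) [[305. 243.]]
(0.009, 0.015, 0.011) [[305. 230.]]
(0.009, 0.0615, -0.053) [[420. 282.]]
(0.0375, 0.0935, -0.053) [[504. 222.]]
(0.0375, -0.0935, -0.053) [[ 59. 221.]]
```

View pics/w6.png

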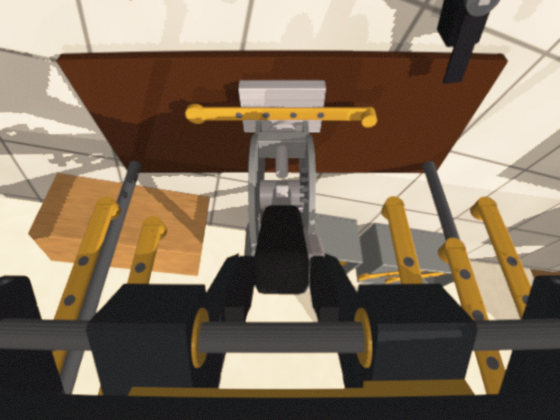

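```bash
python3 -m jog '[{"slide":[0,0,0],"rot":[0,0,0],"gripper":1},{"slide":[0,0,0],"rot":[0,0,0],"gripper":1},{"slide":[0,0,0],"rot":[0,0,0],"gripper":1},{"slide":[0,0,0],"rot":[0,0,0],"gripper":1},{"slide":[0,0,0],"rot":[0,0,0],"gripper":1},{"slide":[0,0,0.01],"rot":[0,0,0],"gripper":1},{"slide":[0,0,0.02],"rot":[0,0,0],"gripper":1},{"slide":[0,0,0.028],"rot":[0,0,0],"gripper":1},{"slide":[0,0,0.036],"rot":[0,0,0],"gripper":1},{"slide":[0,0,0.036],"rot":[0,0,0],"gripper":1},{"slide":[0,0,0.036],"rot":[0,0,0],"gripper":1},{"slide":[0,0,0.036],"rot":[0,0,0],"gripper":1}]' 22
python3 tgt.py .118 0 40; python3 shot.py w7 .118
```

```text
time_s: 6.95
position: [0.6774, -0.0654, 0.1961]
tool_rot: [[-0.735, -0.278, 0.618], [-0.213, 0.96, 0.179], [-0.643, -0.0, -0.766]]
force: [1.1, 0.6, -0.2]
opening: 0.0881
tgt [ 0.6558 -0.0721  0.2232] [-0.0002 -0.0004 -0.0353] [-0.      0.0007  0.0006]
[ 0.79  0.89 -1.07  2.07  2.03  0.49  0.15] 6.95 [ 1.1  0.6 -0.2] 0.08805165869115221
6.95 [ 0.6774 -0.0654  0.1961] [ 1.1  0.6 -0.2] 0.08805165869115221
```

View pics/w7_ov.png

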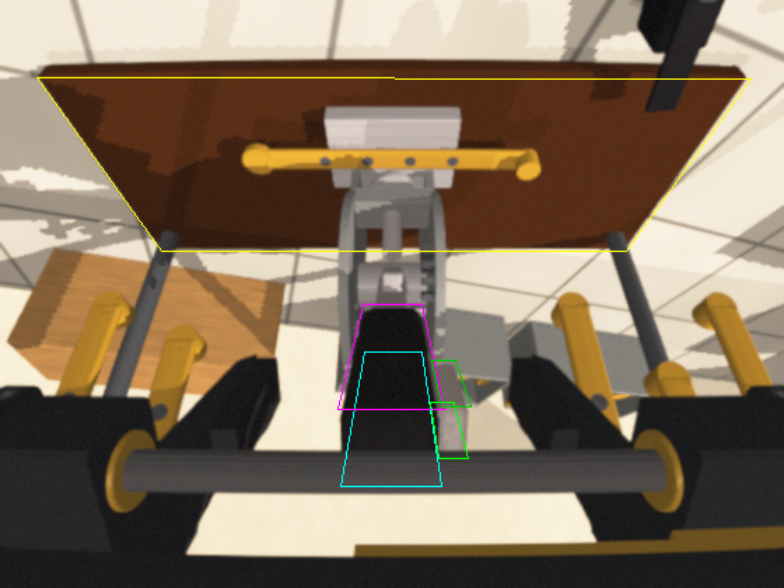

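```bash
python3 -m jog '[{"slide":[0,0,0],"rot":[0,0,0],"gripper":0},{"slide":[0,0,0],"rot":[0,0,0],"gripper":0},{"slide":[0,0,0],"rot":[0,0,0],"gripper":0},{"slide":[0,0,0],"rot":[0,0,0],"gripper":0},{"slide":[0,0,0],"rot":[0,0,0],"gripper":0},{"slide":[0,0,0],"rot":[0,0,0],"gripper":0},{"slide":[0,0,0],"rot":[0,0,0],"gripper":0},{"slide":[0,0,0],"rot":[0,0,0],"gripper":0}]' 24
python3 shot.py w8 .118;python3 tgt.py .118 0 40;  python3 - <<'E'
import cv2
i=cv2.imread('pics/w8.png'); cv2.imwrite('pics/w8z.png',cv2.resize(i[180:340,180:380],(750,600),interpolation=cv2.INTER_CUBIC))
E
```

```text
time_s: 7.8
position: [0.6777, -0.0663, 0.1958]
tool_rot: [[-0.736, -0.277, 0.618], [-0.213, 0.961, 0.177], [-0.643, -0.001, -0.766]]
force: [1.1, -0.8, -0.1]
opening: 0.0307
7.8 [ 0.6777 -0.0663  0.1958] [ 1.1 -0.8 -0.1] 0.03067848436758311
tgt [ 0.6558 -0.0721  0.2232] [-0.0003  0.0005 -0.0355] [-0.0016  0.0006 -0.0002]
[ 0.79  0.89 -1.07  2.07  2.03  0.49  0.15] 7.85 [ 1.  -0.8 -0.5] 0.03061403864377962
```

View pics/w8z.png

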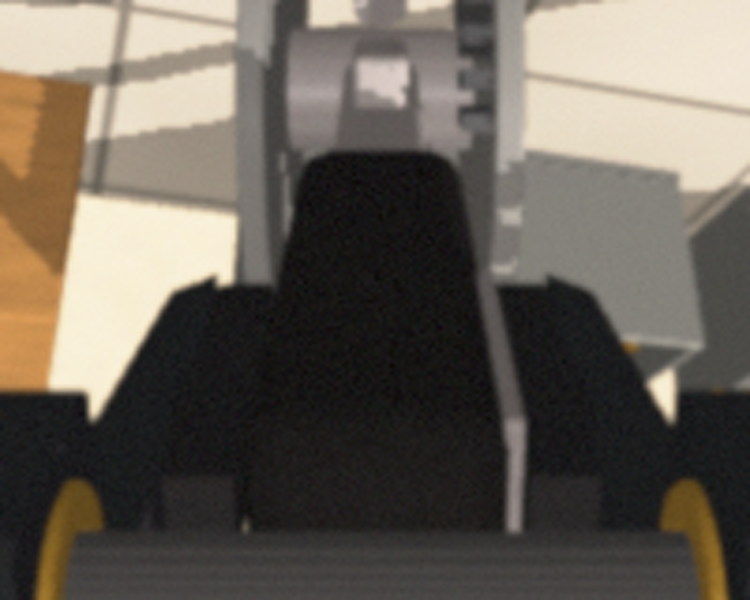

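Run:
```python
from h import *
R=Rt([0,0,0],40)
for th in np.r_[np.arange(.15,.86,.05),.85,.87,.89]:
    d=R.T@(lev(th,.161)-lev(.118,.161)); print(round(th,2),d.round(4))
```

```text
0.15 [0.0051 0.     0.0002]
0.2 [0.0132 0.     0.0009]
0.25 [0.0211 0.     0.0021]
0.3 [0.029  0.     0.0036]
0.35 [0.0369 0.     0.0054]
0.4 [0.0446 0.     0.0077]
0.45 [0.0522 0.     0.0104]
0.5 [0.0596 0.     0.0134]
0.55 [0.0669 0.     0.0169]
0.6 [0.074  0.     0.0206]
0.65 [0.0809 0.     0.0248]
0.7 [0.0876 0.     0.0292]
0.75 [0.0941 0.     0.034 ]
0.8 [0.1003 0.     0.0391]
0.85 [0.1063 0.     0.0445]
0.85 [0.1063 0.     0.0445]
0.87 [0.1086 0.     0.0468]
0.89 [0.1109 0.     0.0491]
```

First stretch, to about 0.5 rad.

```bash
python3 -m jog '[{"slide":[0.005,0,0],"rot":[0,0,0],"gripper":0},{"slide":[0.013,0,0.001],"rot":[0,0,0],"gripper":0},{"slide":[0.021,0,0.002],"rot":[0,0,0],"gripper":0},{"slide":[0.029,0,0.0035],"rot":[0,0,0],"gripper":0},{"slide":[0.037,0,0.0055],"rot":[0,0,0],"gripper":0},{"slide":[0.0445,0,0.008],"rot":[0,0,0],"gripper":0},{"slide":[0.052,0,0.0105],"rot":[0,0,0],"gripper":0},{"slide":[0.0595,0,0.0135],"rot":[0,0,0],"gripper":0},{"slide":[0.0595,0,0.0135],"rot":[0,0,0],"gripper":0},{"slide":[0.0595,0,0.0135],"rot":[0,0,0],"gripper":0}]' 24
python3 shot.py w9 .5;python3 tgt.py .5 -.0355 40
```

```text
time_s: 8.85
position: [0.6409, -0.0768, 0.1452]
tool_rot: [[-0.738, -0.276, 0.615], [-0.212, 0.961, 0.177], [-0.64, 0.0, -0.768]]
force: [3.3, -3.5, -4.9]
opening: 0.0307
8.85 [ 0.6409 -0.0768  0.1452] [ 3.3 -3.5 -4.9] 0.030668473393221627
tgt [ 0.6424 -0.076   0.1477] [-0.0025  0.0004 -0.0007] [-0.0009 -0.0029 -0.0014]
[ 0.85  1.02 -1.13  2.19  2.22  0.64  0.04] 8.9 [ 2.9 -3.6 -6.1] 0.03075137983751289
```

View pics/w9_ov.png

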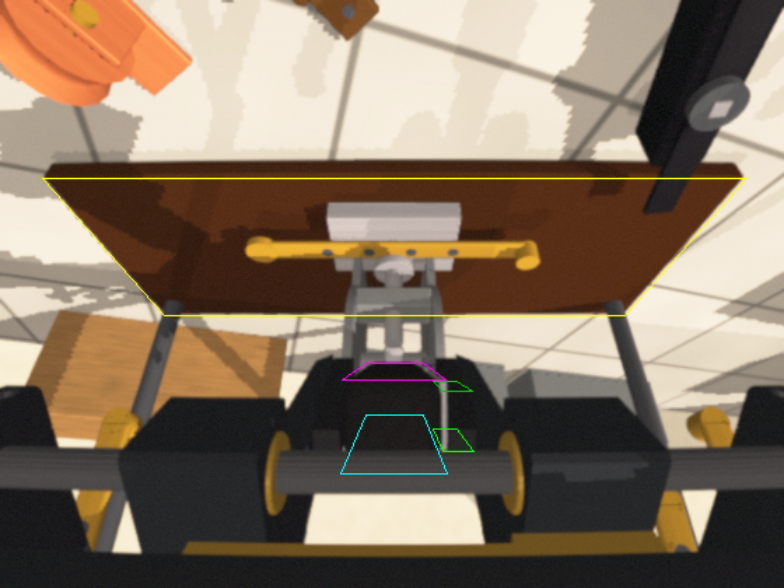

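```bash
python3 -m jog '[{"slide":[0.0075,0,0.0035],"rot":[0,0,0],"gripper":0},{"slide":[0.0145,0,0.007],"rot":[0,0,0],"gripper":0},{"slide":[0.0215,0,0.0115],"rot":[0,0,0],"gripper":0},{"slide":[0.028,0,0.016],"rot":[0,0,0],"gripper":0},{"slide":[0.0345,0,0.0205],"rot":[0,0,0],"gripper":0},{"slide":[0.0375,0,0.023],"rot":[0,0,0],"gripper":0},{"slide":[0.041,0,0.0255],"rot":[0,0,0],"gripper":0},{"slide":[0.044,0,0.0285],"rot":[0,0,0],"gripper":0},{"slide":[0.047,0,0.031],"rot":[0,0,0],"gripper":0},{"slide":[0.047,0,0.031],"rot":[0,0,0],"gripper":0},{"slide":[0.047,0,0.031],"rot":[0,0,0],"gripper":0}]' 24
python3 shot.py w10 .85;python3 tgt.py .85 -.0355 40
```

```text
time_s: 10.0
position: [0.6272, -0.0808, 0.0935]
tool_rot: [[-0.735, -0.277, 0.619], [-0.213, 0.961, 0.177], [-0.644, -0.001, -0.765]]
force: [3.7, -4.0, -1.9]
opening: 0.0304
10.0 [ 0.6272 -0.0808  0.0935] [ 3.7 -4.  -1.9] 0.030380113971237948
tgt [ 0.6273 -0.0803  0.0942] [-0.0006  0.0004 -0.0004] [-0.0016  0.001   0.    ]
[ 0.86  1.15 -1.14  2.24  2.36  0.76  0.  ] 10.05 [ 4.1 -3.  -1.6] 0.030853664223326097
```

View pics/w10_ov.png

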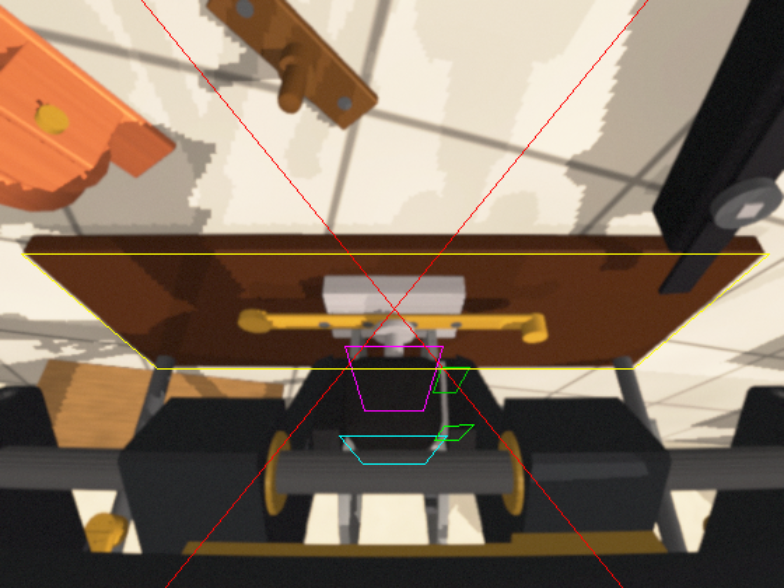

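```bash
python3 -m jog '[{"slide":[0.001,0,0.001],"rot":[0,0,0],"gripper":0},{"slide":[0.002,0,0.002],"rot":[0,0,0],"gripper":0},{"slide":[0.0025,0,0.0025],"rot":[0,0,0],"gripper":0},{"slide":[0.0025,0,0.0025],"rot":[0,0,0],"gripper":0}]' 24; python3 tgt.py .87 -.0355 40
```

```text
time_s: 10.45
position: [0.627, -0.0809, 0.0905]
tool_rot: [[-0.735, -0.277, 0.619], [-0.213, 0.961, 0.177], [-0.644, -0.002, -0.765]]
force: [0.9, -4.3, 0.3]
opening: 0.0309
tgt [ 0.627  -0.0804  0.091 ] [-0.0005  0.0004 -0.0003] [-0.0018  0.0017  0.0005]
[ 0.86  1.16 -1.14  2.24  2.36  0.77 -0.  ] 10.45 [ 0.9 -4.3  0.3] 0.030874030080158352
```

```bash
python3 -m jog '[{"slide":[0.001,0,0.001],"rot":[0,0,0],"gripper":0},{"slide":[0.002,0,0.002],"rot":[0,0,0],"gripper":0},{"slide":[0.0025,0,0.0025],"rot":[0,0,0],"gripper":0},{"slide":[0.0025,0,0.0025],"rot":[0,0,0],"gripper":0}]' 24; python3 tgt.py .89 -.0355 40
```

```text
time_s: 10.85
position: [0.6269, -0.0809, 0.0885]
tool_rot: [[-0.733, -0.278, 0.621], [-0.214, 0.961, 0.177], [-0.646, -0.003, -0.764]]
force: [-4.4, -7.4, 10.1]
opening: 0.0309
tgt [ 0.6268 -0.0805  0.0879] [0.0004 0.0004 0.0004] [-0.0023  0.0039  0.0018]
[ 0.86  1.17 -1.14  2.24  2.37  0.78 -0.  ] 10.85 [-4.4 -7.4 10.1] 0.03089110904105543
```

```bash
python3 -m jog '[{"slide":[0.001,0,0.001],"rot":[0,0,0],"gripper":0},{"slide":[0.001,0,0.001],"rot":[0,0,0],"gripper":0},{"slide":[0.001,0,0.001],"rot":[0,0,0],"gripper":0}]' 24; python3 -m jog '[{"slide":[0,0,0],"rot":[0,0,0],"gripper":1},{"slide":[0,0,0],"rot":[0,0,0],"gripper":1},{"slide":[0,0,0],"rot":[0,0,0],"gripper":1},{"slide":[0,0,0],"rot":[0,0,0],"gripper":1},{"slide":[0,0,0],"rot":[0,0,0],"gripper":1},{"slide":[0,0,0],"rot":[0,0,0],"gripper":1},{"slide":[0,0,0],"rot":[0,0,0],"gripper":1},{"slide":[0,0,0],"rot":[0,0,0],"gripper":1}]'; python3 shot.py w11 .87
```

```text
time_s: 11.15
position: [0.627, -0.0809, 0.0884]
tool_rot: [[-0.731, -0.278, 0.622], [-0.215, 0.96, 0.177], [-0.647, -0.004, -0.762]]
force: [-8.0, -9.4, 19.2]
opening: 0.0307
time_s: 11.95
position: [0.6259, -0.0805, 0.0847]
tool_rot: [[-0.736, -0.278, 0.618], [-0.213, 0.961, 0.179], [-0.643, -0.0, -0.766]]
force: [1.4, -0.0, 0.6]
opening: 0.0877
11.95 [ 0.6259 -0.0805  0.0847] [ 1.4 -0.   0.6] 0.08772316829207782
```

View pics/w11_ov.png

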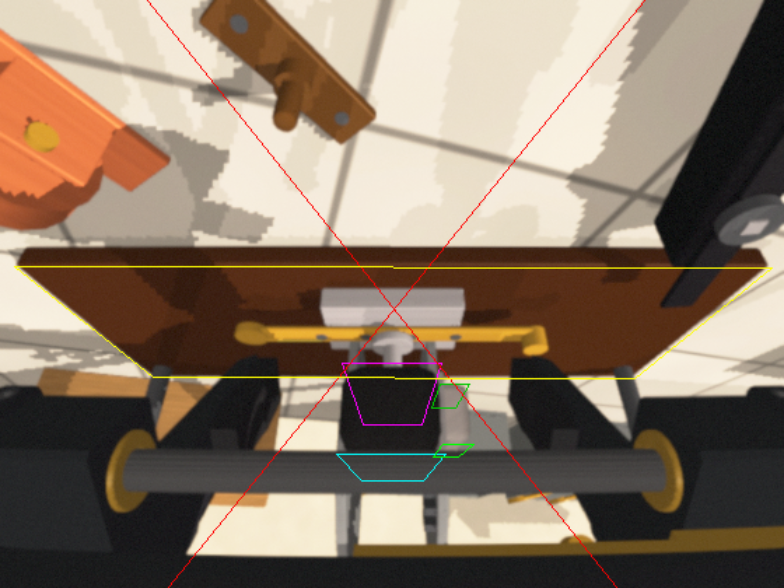

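```bash
python3 -m jog '[{"slide":[0,0,-0.015],"rot":[0,0,0],"gripper":1},{"slide":[0,0,-0.03],"rot":[0,0,0],"gripper":1},{"slide":[0,0,-0.05],"rot":[0,0,0],"gripper":1},{"slide":[0,0,-0.07],"rot":[0,0,0],"gripper":1},{"slide":[0,0,-0.09],"rot":[0,0,0],"gripper":1},{"slide":[0,0,-0.11],"rot":[0,0,0],"gripper":1},{"slide":[0,0,-0.13],"rot":[0,0,0],"gripper":1},{"slide":[0,0,-0.15],"rot":[0,0,0],"gripper":1},{"slide":[0,0,-0.15],"rot":[0,0,0],"gripper":1},{"slide":[0,0,-0.15],"rot":[0,0,0],"gripper":1},{"slide":[0,0,-0.15],"rot":[0,0,0],"gripper":1}]'; python3 shot.py w12 .87
python3 - <<'E'
from bench import arm
import cv2
for n in('top','scene'): cv2.imwrite(f'pics/{n}1.png',arm.read_camera(n)['color'])
i=cv2.imread('pics/w12.png'); cv2.imwrite('pics/w12z.png',cv2.resize(i[120:280,180:380],(750,600),interpolation=cv2.INTER_CUBIC))
E
```

```text
time_s: 13.1
position: [0.5334, -0.1073, 0.1995]
tool_rot: [[-0.735, -0.278, 0.618], [-0.213, 0.961, 0.179], [-0.643, -0.0, -0.766]]
force: [0.4, 0.4, 0.1]
opening: 0.0885
13.1 [ 0.5334 -0.1073  0.1995] [0.4 0.4 0.1] 0.08848820545967816
```

View pics/w12_ov.png

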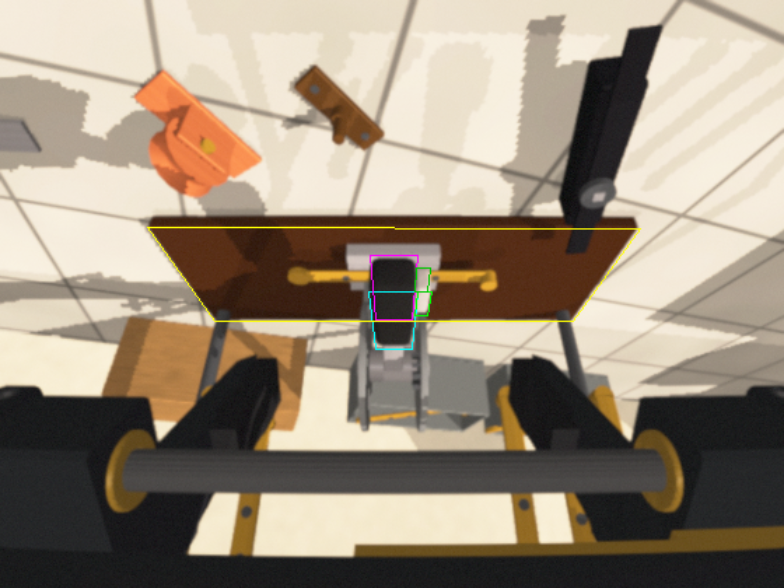

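View pics/top1.png

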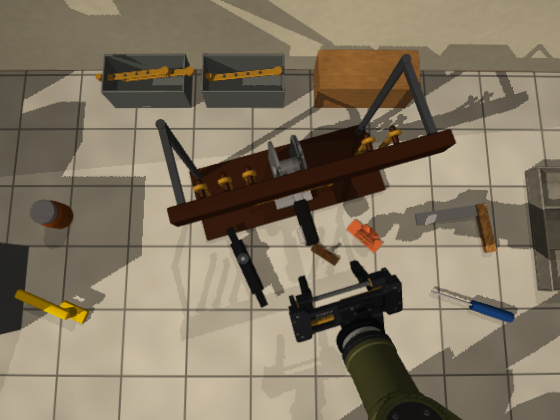

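View pics/w12z.png

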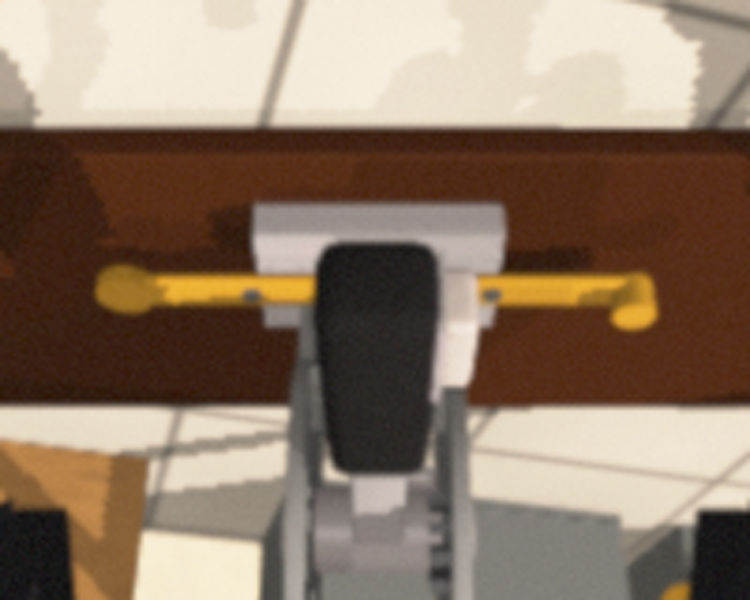

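```bash
python3 -c "
from bench import arm
print(arm.sign_off())"
```

```text
the job is handed in; nothing more can be done
None
```

The stay is clamped: I squeezed the release button with the lever raised, swung the lever down to its stop and let go. I then backed the arm clear and handed the job in at about 13 s; no verdict was reported.

**Final checks:**
- **Lever:** the last wrist picture matches the lever model drawn at 0.87 rad. At the stop the upward force rose to about 19 N.
- **Button:** it stands about 9 mm out from the grip, so it is fully sprung. While squeezed, the finger opening read about 31 mm through the whole swing.
- **Bystanders:** the gearbox, pulley and stay pin look unmoved in the top picture compared with the start. I did not measure their positions.
- **Arm:** it is clear of everything, with about 0.5 N of force reading on the tool.

**What disagreed:**
- **First pinch:** it closed on the bare end of the grip at 29.8 mm and missed the button. The pictures put the fingertips about 40 mm further back along the tool than the stated dimensions.
- **Correction:** I opened the gripper, moved 36 mm deeper and gripped again. The opening then read 30.7 mm, and the button looked pressed in the picture.

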